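Nudge the chopping board home on its pins

TASK

The wooden chopping board has slipped off the two locating pins of its steel stand and lies askew on top of them. Without gripping or lifting it, push it by its edges with the fingertips, back against the upstand and along it, until both its holes drop over the pins and it lies flat on the stand. Leave the things standing around it where they are.

Things in the scene. Friction and masses are not known exactly. Their poses are not given: they have to be found in the camera images.
- stand: Fixed level steel plate, 230 (x) by 360 (y) mm, upper face 14 mm above the worktop. Origin on the worktop below the centre of the board when home; plate spans x -140 to 90, y -180 to 180. Along the back edge an upstand, front face at x = +81 mm, 43 mm high above the plate, 7 thick. x points away from the robot to the upstand, y left along it. Two pins stand on it.
- board: Loose wooden board, 160 (x) by 220 (y) by 12 mm, 0.25 to 0.5 kg, origin at the centre of its underside. It starts on the pin tops, near long edge on the plate (far side about 4 deg up), 15 to 35 mm short of the upstand, up to 38 mm left or right of home, turned up to 0.1 rad. Home: origin above the stand's origin, 14 mm above the worktop, axes along the stand's. Slides at 1 to 4 N.
- hole0 (a point): Centre, at the underside, of the board's left through hole, 18 mm diameter, at board x = +25, y = +55 mm (nearer its far long edge). With the board flush against the upstand the holes are in line with the pins front to back within 1 mm; over the pins the board drops 8 mm by its weight and the pins then stop it sliding.
- hole1 (a point): Centre, at the underside, of the board's right through hole, 18 mm diameter, at board x = +25, y = -55 mm.
- pin0 (a point): Foot, on the plate's upper face, of the left pin at stand x = +25, y = +55 mm: 12 mm diameter, 8 mm high, the upper 3.5 mm a cone that narrows to 6 mm.
- pin1 (a point): Foot, on the plate's upper face, of the right pin at stand x = +25, y = -55 mm; same shape.
- mill: Bystander: wooden pepper mill, 58 mm diameter, 170 mm tall, standing behind the upstand; origin at the centre of its foot.
- jar: Bystander: glass jar with a screw lid, 81 mm diameter, 163 mm tall, behind the left end of the upstand; origin at the centre of its foot.
- mug: Bystander: speckled mug, 81 mm diameter, 94 mm tall, with a handle, left of the stand; origin at the underside, within 20 mm of the middle of the cup.
- bottle: Bystander: dark oil bottle, 61 by 61 by 267 mm, right of the stand; origin at the centre of its foot.
- tape: Bystander: roll of tape lying flat, 96 mm diameter, 25 mm high, front right of the stand; origin at the centre of its underside.

How it is judged:
By the outcome, as a careful person would: the job done as asked, in the order asked, and still so for the second after the job is handed in, with the robot touching nothing.
It also fails if it takes over 54 s, if anything falls off the work surface, if the arm or the gripper's body presses on something with over 40 N, if the wrist force passes 120 N, or if a joint passes its speed limit or range.

ROBOT

A 6-joint arm with a two-finger parallel gripper is mounted at the origin on a cart in front of the work surface, level with it; the furniture and walls round the work are solid. World frame = base frame: x ahead of the robot, y to its left, z up, the work surface at z = 0. Lengths are in m, angles in rad, forces in N, time in s.
With the tool pointing down it reaches from about 0.275 to 0.975 m from the base axis. Payload 8.4 kg.
Tool frame: the origin (TCP) lies midway between the tips of the shut fingers; the grasp point (between the pads) lies 19 mm behind it; x points along the fingers, y is the direction in which the jaws open and shut, and the axes are right-handed (so a half turn about x gives the same grasp; the last joint's range is limited). The gripper opens to 92 mm and grips with 3 to 60 N. Pads are 20 mm wide; open, the fingers measure 128 mm over their backs; the gripper's body (75 mm by 189 mm) begins 69 mm behind the grasp point.
Start: joints at [-1.221, 0.353, 1.633, -0, 1.155, -0.002], TCP at [0.215, -0.587, 0.215] pointing down, gripper open.
Joint ranges: [-2.63, 2.63], [-0.92, 2.1], [0.06, 2.66], [-1.3, 4.44], [0, 2.69], [-3.02, 3.02]. Speed limits (rad/s): [2.22, 2.22, 2.79, 3.14, 3.14, 3.14].

INTERFACE

Orientations are given as a rotation vector (axis times angle).
In Python, from workcell import * gives the robot as it stands.
- The arm moves only by the shell command python3 -m crank 'ROWS' [FORCE]. ROWS is JSON, one flat list of numbers, 5 for each row, row after row: the opening in per cent of the stroke, from 0 (shut) to 100 (fully open), then the shift along the tool's x, y, z in cm, then the turn about the tool's x in rad. In form: [hand, x, y, z, turn, hand, x, y, z, turn, ...]. A call has 1 to 8 rows; each row is the pose to reach, as a shift and turn from the pose commanded when the call began, along the tool's axes at that moment; what a row does not reach only later rows make up. A row lasts 1/10 s, in which the tool goes at most 50 mm and 8.59 degrees, less where a joint would pass 70% of its speed; a pose out of reach is approached as far as the arm can. A call with a gripper value outside its range is refused whole. The fingers move at their own pace and stop on an object; FORCE is the grip in N (left out, the last holds). Time passes only in rows, so rows that repeat a pose let the fingers close. It gives the time, the measured TCP pose, the force and the opening at its end, in the units of the state.
- get_state(): the state, without advancing time (a new reading comes with each control period).
- grab_frame(name): name is "scene" or "side" or "wrist"; returns (picture, depth): 400x640x3 uint8, blue, green, red; 400x640 float32, m along the optical axis (not along the pixel's ray), 0 where there is no reading.
- calibration(name): a dict with "mtx" (3x3 intrinsics, pixels), "xyz" and "orientation" of the camera in the world. Camera axes: x right, y down, z forward; pixel columns grow to the right and rows downward; lengths in m; the calibration is good to about 2 mm. A picture is of the moment at which its call begins: read the wrist's pose just before it. calibration takes no time and is no camera call; for the wrist camera it gives the pose at the moment of the call.
- hand_in(): hands the job in, once; it reports no verdict.
Trained networks look in the newest picture that a camera, given by its name, has taken for a name from the list of things; names that differ only in an ending like _2 or _b are one class to them, and where a whole thing is asked for, a point or a joint stands for the part that bears it (a point fixed in the world has none). Each returns a list of dicts, best first, with "confidence" (0 to 1); they miss things now and then, are a little off and sometimes report something else, mostly with a low value. They report only what shows in the picture. A call takes as long as a camera call.
- recognise(query, camera): "centre" ([column, row] in pixels, amid what is visible of it).
The state is a dict: "time_s": time; "joint_positions": joint angles; "qvel": joint speeds; "tau": joint torques, N m; "tcp_pos": TCP position; "orientation": TCP orientation; "force": force on the tool from outside, world axes, zero at the start; "torque": the same for the moment, N m; "opening": opening from 0.0 (shut) to 1.0 (fully open).
Only numpy, scipy, OpenCV 4.12 (cv2) and the standard library are available. Lean on these libraries where they do the work, as an engineer would, in place of code of your own. Each camera call takes 0.05 s, during which the arm holds its last target.

## Working session

There is one attempt and no reset: what is moved stays moved. The work goes in short steps, Python scripts to look and compute and a shell command to move; the robot and the scene stay as the last step left them, time stands still between calls to the robot, and variables do not carry over. Pictures are saved under pics/ and viewed, and the job is handed in when it is done.

```bash
mkdir -p pics; ls
python3 - <<'E'
from workcell import *
import cv2,numpy as np
s=get_state();print(s)
for n in("scene","side"):
    p,d=grab_frame(n);cv2.imwrite(f"pics/{n}0.png",p);np.save(f"pics/{n}0.npy",d);print(calibration(n))
    for q in("board","hole0","hole1","pin0","stand","mug","bottle","jar","mill","tape"):
        print(n,q,recognise(q,n)[:2])
E
```

```text
pics
{'time_s': 0.0, 'joint_positions': array([-1.22139426e+00,  3.53627300e-01,  1.63413385e+00, -2.18460404e-05,
        1.15518203e+00, -2.42140428e-03]), 'qvel': array([1.05108638e-03, 3.85476791e-04, 3.48232760e-04, 1.04918870e-03,
       2.67488460e-05, 9.43841567e-04]), 'tau': array([ 8.99748793e-04, -5.93837464e+01, -3.34214401e+01,  6.98223151e-02,
        2.31083779e-02, -1.23139121e-04]), 'tcp_pos': array([ 0.21519392, -0.58626183,  0.21387683]), 'orientation': array([ 2.03029177,  0.36230611, -2.03081316]), 'force': array([ 0.37881227, -0.39767958,  0.05949656]), 'torque': array([-0.04719725,  0.02801696,  0.00252127]), 'opening': 0.9988705302347388}
{'mtx': array([[507.01352092,   0.        , 318.90343417],
       [  0.        , 507.01352092, 195.3996599 ],
       [  0.        ,   0.        ,   1.        ]]), 'xyz': array([-0.08048369,  1.1896173 ,  0.83184781]), 'orientation': array([-0.69650038,  2.43293603, -1.36379002])}
scene board [{'centre': [322.7, 210.9], 'confidence': 0.61}]
scene hole0 [{'centre': [322.8, 208.2], 'confidence': 0.6}]
scene hole1 [{'centre': [32
[... 875 characters left out ...]
.2], 'confidence': 0.96}]
side hole0 [{'centre': [313.2, 208.6], 'confidence': 0.56}]
side hole1 [{'centre': [313.2, 208.6], 'confidence': 0.56}]
side pin0 [{'centre': [302.9, 229.4], 'confidence': 0.83}]
side stand [{'centre': [301.7, 229.4], 'confidence': 0.58}]
side mug [{'centre': [327.4, 145.7], 'confidence': 0.68}, {'centre': [301.5, 232.3], 'confidence': 0.25}]
side bottle [{'centre': [349.4, 252.7], 'confidence': 0.81}, {'centre': [365.9, 155.8], 'confidence': 0.6}]
side jar [{'centre': [363.1, 153.5], 'confidence': 0.8}, {'centre': [316.0, 211.5], 'confidence': 0.71}]
side mill [{'centre': [378.2, 175.8], 'confidence': 0.9}]
side tape [{'centre': [269.6, 302.3], 'confidence': 0.67}]
```

View pics/scene0.png

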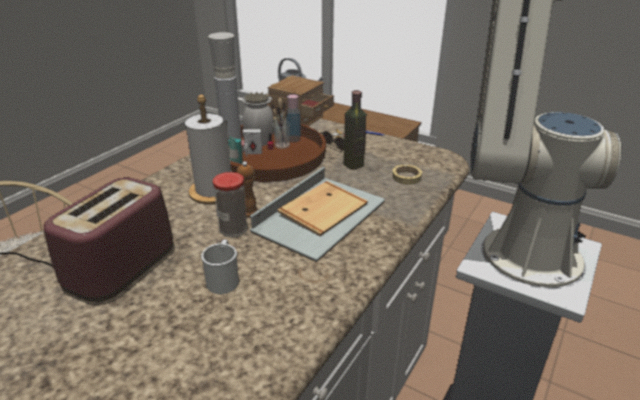

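View pics/side0.png

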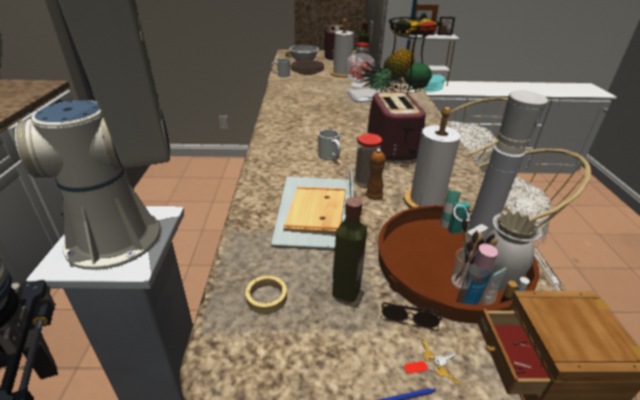

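The scene picture shows the board (322,208) on the grey stand (302,225), with the upstand behind it at (290,195). The side picture shows the board at (316,210), shifted right on the stand, with the mill, jar and bottle close by. Next I'll measure poses from depth.

```bash
cat > h.py <<'E'
from workcell import *
import cv2,numpy as np
from scipy.spatial.transform import Rotation as R
def cloud(n,save=None):
    c=calibration(n);p,d=grab_frame(n)
    if save: cv2.imwrite(f"pics/{save}.png",p)
    return (p,)+cl(c,d)
def cl(c,d):
    K=c['mtx'];v,u=np.mgrid[:400,:640]
    P=np.stack([(u-K[0,2])/K[0,0]*d,(v-K[1,2])/K[1,1]*d,d],-1)
    W=P@R.from_rotvec(c['orientation']).as_matrix().T+c['xyz']
    return W,d>0
def rect(P):
    (c,s,a)=cv2.minAreaRect((P[:,:2]*1000).astype(np.float32));return np.round(c,1),np.round(s,1),round(a,2)
E
python3 - <<'E'
from h import *
for n in("scene","side"):
    p,W,ok=cloud(n)
    hsv=cv2.cvtColor(p,cv2.COLOR_BGR2HSV)
    roi=ok&(W[...,0]>.3)&(W[...,0]<.9)&(abs(W[...,1])<.45)
    cy,cx=(210,316) if n=="side" else (208,322)
    b=hsv[cy,cx];print(n,b,W[cy,cx])
    m=((hsv[...,1]>90)&(abs(hsv[...,0].astype(int)-int(b[0]))<9)&(hsv[...,2]>110)&roi&(W[...,2]<.07)&(W[...,2]>.012)).astype(np.uint8)
    k,l,st,ce=cv2.connectedComponentsWithStats(m)
    m=l==l[cy,cx];P=W[m];print("board",len(P),P.mean(0),rect(P),np.percentile(P[:,2],[2,50,98]))
    # plate: grey low-sat z~.014
    g=((hsv[...,1]<60)&roi&(W[...,2]>.006)&(W[...,2]<.022)).astype(np.uint8)
    k,l,st,ce=cv2.connectedComponentsWithStats(g);i=1+st[1:,4].argmax();P=W[l==i];print("plate",st[i],len(P),rect(P))
    for q in("mug","bottle","jar","mill","tape"):
        r=recognise(q,n)
        if r:
            c=np.array(r[0]['centre']).astype(int);print(q,W[c[1],c[0]])
E
```

```text
scene [ 19  98 216] [0.56317601 0.13307957 0.03090396]
board 2353 [0.56483366 0.12825189 0.03268855] (array([577.3, 119.8]), array([222.3, 184.9]), 81.76) [0.02592462 0.03272498 0.03912377]
plate [ 250  178  134   83 3094] 3094 (array([566.4, 140.5]), array([364.6, 233. ]), 86.6)
mug [0.58542672 0.54183339 0.08992631]
bottle [ 0.63091176 -0.15778092  0.12934285]
jar [0.71246839 0.35061382 0.11144592]
mill [0.73717665 0.2398061  0.10706124]
tape [ 0.45112387 -0.24638957  0.00216495]
side [ 20 118 236] [0.56766158 0.10081085 0.03058693]
board 2202 [0.56736593 0.10882658 0.02969671] (array([568.6, 118.3]), array([228.2, 158.1]), 81.02) [0.02381195 0.02970336 0.03532895]
plate [ 271  177   79   73 2123] 2123 (array([560.6, 136.9]), array([365.2, 220.1]), 85.66)
mug [0.6110579  0.47670645 0.05620595]
bottle [ 0.63009702 -0.22433517  0.15030746]
jar [0.72942956 0.2860065  0.13862565]
mill [0.75759313 0.21405486 0.08754881]
tape [0.52481412 0.01600939 0.02881026]
```

Run:
```python
from h import *
s=get_state();M=R.from_rotvec(s['orientation']).as_matrix();print(M.round(3))
c=calibration("wrist");print(c['xyz'],R.from_rotvec(c['orientation']).as_matrix().round(3),c['mtx'][0])
for T in([.48,.13,.35],):
    print(M.T@(np.array(T)-s['tcp_pos'])*100)
```

```text
[[ 0.     0.345 -0.939]
 [-0.    -0.939 -0.345]
 [-1.     0.    -0.   ]]
[ 0.2851788  -0.56242731  0.38311364] [[ 0.343 -0.905 -0.253]
 [-0.939 -0.33  -0.093]
 [ 0.     0.27  -0.963]] [290.36322908   0.         318.56876274]
[-13.54241185 -58.16553131 -49.53729092]
```

```bash
python3 -m crank '[100,-6,-3,-3,0.1, 100,-12,-8,-6,0.2, 100,-12,-12,-9,0.3, 100,-12,-16,-13,0.42, 100,-12,-20,-16,0.42, 100,-12,-24,-20,0.42, 100,-12,-28,-23,0.42, 100,-12,-30,-26,0.42]'
python3 - <<'E'
from h import *
s=get_state();M=R.from_rotvec(s['orientation']).as_matrix();print(M.round(3),s['tcp_pos'])
for T in([.50,.13,.33],):
    print(M.T@(np.array(T)-s['tcp_pos'])*100)
E
```

```text
time_s: 2.5
tcp_pos: [0.3377, -0.2513, 0.3344]
orientation: [-2.188, 0.076, 2.186]
force: [1.8, 0.1, 0.4]
opening: 1.002
[[ 0.001 -0.069 -0.998]
 [-0.001 -0.998  0.069]
 [-1.     0.001 -0.001]] [ 0.33765775 -0.25127272  0.33436819]
[  0.42764457 -39.15563215 -13.56773267]
```

```bash
python3 -m crank '[100,0,-5,-2,0, 100,0,-10,-4,0, 100,0,-15,-6,0, 100,0,-20,-8,0, 100,0,-25,-9,0, 100,0,-30,-11,0, 100,0,-35,-12,0, 100,0,-39,-13,0]'
python3 -m crank '[100,0,0,0,0,100,0,0,0,0]'
python3 - <<'E'
from h import *
s=get_state();print(s['tcp_pos'],s['time_s'])
p,W,ok=cloud("wrist","w1");np.save("pics/w1W.npy",W)
for q in("board","hole0","hole1","pin0","stand","mug","jar","mill"):
    r=recognise(q,"wrist")[:3]
    for a in r:
        c=np.round(a['centre']).astype(int); print(q,a,W[c[1],c[0]])
E
```

```text
time_s: 3.3
tcp_pos: [0.4907, 0.1179, 0.3341]
orientation: [-2.188, 0.074, 2.186]
force: [1.0, -1.5, 0.3]
opening: 0.999
time_s: 3.5
tcp_pos: [0.4902, 0.1166, 0.3336]
orientation: [-2.188, 0.072, 2.189]
force: [-0.4, -0.6, -0.5]
opening: 1.003
[0.49016326 0.11657396 0.33359093] 3.5
board {'centre': [311.7, 113.0], 'confidence': 0.67} [0.57218798 0.11896124 0.03232962]
hole0 {'centre': [313.3, 111.5], 'confidence': 0.67} [0.57361234 0.11734501 0.02988655]
hole1 {'centre': [313.3, 111.5], 'confidence': 0.67} [0.57361234 0.11734501 0.02988655]
pin0 {'centre': [278.1, 99.1], 'confidence': 0.82} [0.59756873 0.17201409 0.0117951 ]
pin0 {'centre': [161.9, 11.9], 'confidence': 0.54} [0.70800761 0.30062908 0.07899261]
stand {'centre': [277.0, 97.5], 'confidence': 0.97} [0.5990864  0.17327496 0.01313576]
mug {'centre': [314.3, 110.2], 'confidence': 0.51} [0.57647529 0.11557639 0.03003587]
jar {'centre': [160.1, 11.6], 'confidence': 0.72} [0.7071281  0.30176888 0.08208755]
mill {'centre': [229.2, 1.4], 'confidence': 0.62} [0.73384609 0.22656289 0.02428817]
```

View pics/w1.png

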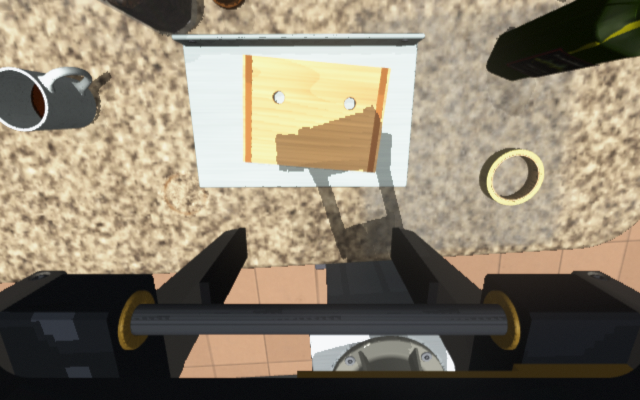

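The wrist view has the stand's near corners at (200,186) and (407,186) and the upstand along row 40. The board's corners are at (246,55), (387,69), (376,172) and (246,162), with its holes at (279,97) and (349,103).

```bash
cat >> h.py <<'E'
def ray(c,px,z):
    K=c['mtx'];d=R.from_rotvec(c['orientation']).as_matrix()@np.array([(px[0]-K[0,2])/K[0,0],(px[1]-K[1,2])/K[1,1],1])
    return c['xyz']+d*(z-c['xyz'][2])/d[2]
E
python3 - <<'E'
from h import *
p=cv2.imread("pics/w1.png");cv2.imwrite("pics/w1z.png",cv2.resize(p[25:200,160:440],None,fx=2.8,fy=2.8,interpolation=cv2.INTER_CUBIC))
c=calibration("wrist")
for n,px,z in[("nl",(200,186),.014),("nr",(407,186),.014),("ul",(185,46),.014),("ur",(418,46),.014),("utl",(174,36),.057),("utr",(424,36),.057),
 ("b fl",(246,55),.038),("b fr",(387,69),.038),("b nr",(376,172),.026),("b nl",(246,162),.026),("h0",(279,97),.034),("h1",(349,103),.034)]:
    print(n,ray(c,px,z).round(4))
E
```

```text
nl [0.4664 0.3196 0.014 ]
nr [ 0.4409 -0.0366  0.014 ]
ul [0.6843 0.3029 0.014 ]
ur [ 0.6591 -0.051   0.014 ]
utl [0.6871 0.2984 0.057 ]
utr [ 0.6627 -0.045   0.057 ]
b fl [0.6603 0.2069 0.038 ]
b fr [0.6268 0.0018 0.038 ]
b nr [0.4716 0.0186 0.026 ]
b nl [0.5035 0.2316 0.026 ]
h0 [0.5996 0.1656 0.034 ]
h1 [0.5833 0.0595 0.034 ]
```

View pics/w1z.png

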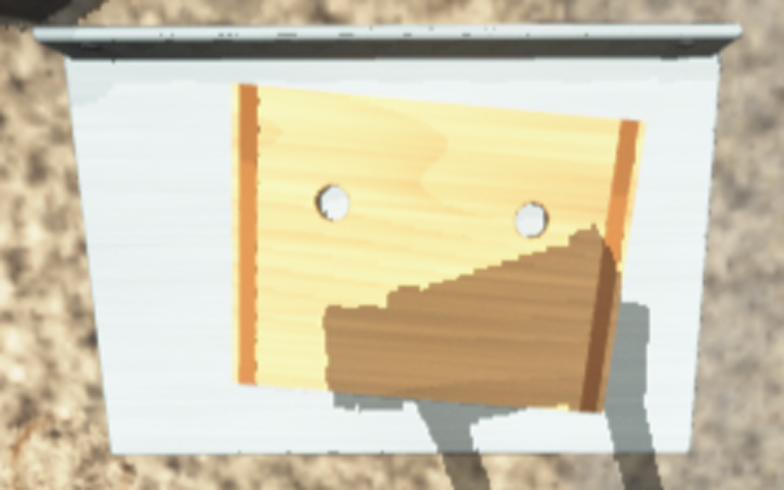

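```bash
cat >> h.py <<'E'
O=np.array([.592,.132]);TH=-0.0715
XS=np.array([np.cos(TH),np.sin(TH)]);YS=np.array([-np.sin(TH),np.cos(TH)])
def st(p): d=np.asarray(p)[:2]-O; return np.array([d@XS,d@YS])*1000
def go(sx,sy,z):
    s=get_state();M=R.from_rotvec(s['orientation']).as_matrix()
    T=np.r_[O+XS*sx/1000+YS*sy/1000,z/1000]
    print("t",s['time_s'],"stand",st(s['tcp_pos']).round(1),"z",(s['tcp_pos'][2]*1000).round(1),"F",s['force'].round(1),"need cm",((M.T@(T-s['tcp_pos']))*100).round(2))
    yy=M[:2,1]*np.sign(M[:2,1]@YS);print("jaw-vs-stand rad",(np.arctan2(yy[1],yy[0])-np.arctan2(YS[1],YS[0])).round(4))
E
python3 -m crank '[100,4,-0.3,4,0, 100,9,-0.4,4.9,0, 100,14,-0.4,4.9,0, 100,19,-0.4,4.9,0, 100,24,-0.4,4.9,0, 100,27,-0.4,4.9,0, 100,27,-0.4,4.9,0]'
python3 -c "
from h import *
go(-150,-22,18.5)"
```

```text
time_s: 4.65
tcp_pos: [0.4384, 0.1218, 0.0603]
orientation: [-2.179, 0.078, 2.196]
force: [-0.8, -0.1, 1.0]
opening: 0.999
t 4.65 stand [-152.5  -21.1] z 60.3 F [-0.8 -0.1  1. ] need cm [ 4.17  0.08 -0.28]
jaw-vs-stand rad 0.0028
```

```bash
python3 -m crank '[100,3,0,0,0, 100,4.1,0,0,0, 100,4.1,0,0,0, 100,4.1,0,0,0]'
python3 -c "
from h import *
go(-150,-22,18.5)
p,d=grab_frame('wrist');cv2.imwrite('pics/w2.png',p)"
```

```text
time_s: 5.05
tcp_pos: [0.4426, 0.1232, 0.0242]
orientation: [-2.188, 0.074, 2.185]
force: [0.5, -0.5, -0.1]
opening: 0.997
t 5.05 stand [-148.4  -19.5] z 24.2 F [ 0.5 -0.5 -0.1] need cm [0.57 0.25 0.16]
jaw-vs-stand rad 0.0032
```

View pics/w2.png

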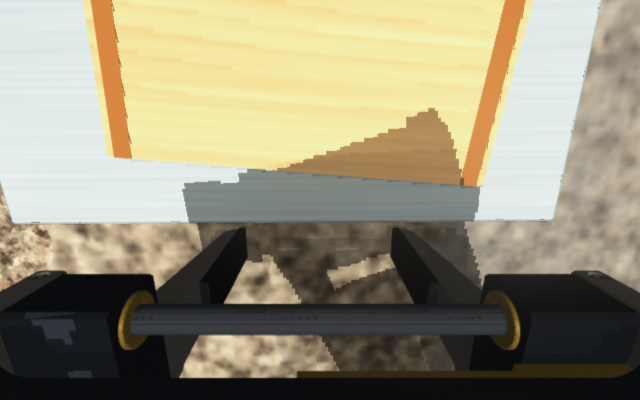

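The fingertips are just in front of the plate edge (row 220), and the board's near edge runs from (110,157) to (478,186).

```bash
python3 -m crank '[100,0,0,0,0, 100,0,0,0,0]'; for i in 1 2 3; do python3 -c "
from h import *
go(-150,-22,18.5)"; done
```

```text
time_s: 5.3
tcp_pos: [0.4423, 0.1232, 0.0238]
orientation: [-2.188, 0.074, 2.185]
force: [0.1, 0.6, -1.2]
opening: 1.0
t 5.3 stand [-148.6  -19.5] z 23.8 F [ 0.1  0.6 -1.2] need cm [0.53 0.25 0.14]
jaw-vs-stand rad 0.0033
t 5.3 stand [-148.6  -19.5] z 23.8 F [ 0.1  0.6 -1.2] need cm [0.53 0.25 0.14]
jaw-vs-stand rad 0.0033
t 5.3 stand [-148.6  -19.5] z 23.8 F [ 0.1  0.6 -1.2] need cm [0.53 0.25 0.14]
jaw-vs-stand rad 0.0033
```

```bash
python3 -m crank '[100,0.5,0.3,0,0, 100,0.5,0.3,-0.5,0, 100,0.5,0.3,-1,0, 100,0.5,0.3,-1.5,0, 100,0.5,0.3,-2,0, 100,0.5,0.3,-2.5,0, 100,0.5,0.3,-3,0, 100,0.5,0.3,-3,0]'
python3 -c "
from h import *
go(-89,-22,18.5)
p,d=grab_frame('wrist');cv2.imwrite('pics/w3.png',p)"
```

```text
time_s: 6.1
tcp_pos: [0.4722, 0.118, 0.0179]
orientation: [-2.187, 0.075, 2.186]
force: [-0.7, 0.1, -0.0]
opening: 1.0
t 6.1 stand [-118.5  -22.5] z 17.9 F [-0.7  0.1 -0. ] need cm [-0.06 -0.04 -2.95]
jaw-vs-stand rad 0.0031
```

View pics/w3.png

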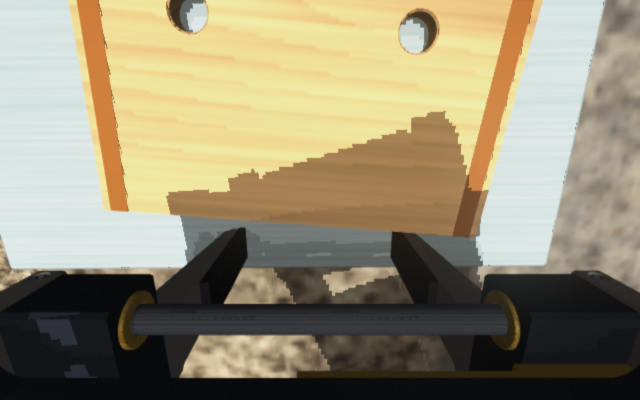

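The right fingertip (405,232) is about to touch the near edge, so I'll push on.

```bash
python3 -m crank '[100,0,0,-0.4,0, 100,0,0,-0.8,0, 100,0,0,-1.2,0, 100,0,0,-1.5,0, 100,0,0,-1.8,0, 100,0,0,-2,0, 100,0,0,-2,0]'
python3 -c "
from h import *
go(-89,-22,18.5)
p,d=grab_frame('wrist');cv2.imwrite('pics/w4.png',p)"
```

```text
time_s: 6.85
tcp_pos: [0.4919, 0.1166, 0.018]
orientation: [-2.187, 0.075, 2.186]
force: [-0.5, -0.0, -0.2]
opening: 1.003
t 6.85 stand [-98.7 -22.5] z 18.0 F [-0.5 -0.  -0.2] need cm [-0.05 -0.04 -0.97]
jaw-vs-stand rad 0.0032
```

View pics/w4.png

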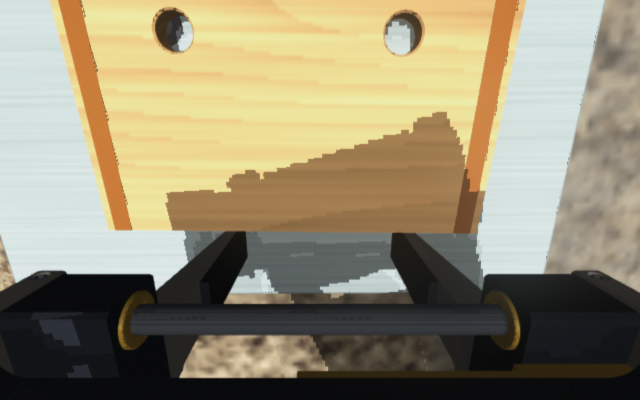

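The near edge (row 231) is now square to the jaws, so I continue to the upstand.

```bash
python3 -m crank '[100,0,0,-0.3,0, 100,0,0,-0.6,0, 100,0,0,-0.8,0, 100,0,0,-0.9,0, 100,0,0,-0.9,0]'
python3 -c "
from h import *
go(-89,-22,18.5)"
python3 -m crank '[100,0,0,-0.1,0, 100,0,0,-0.2,0, 100,0,0,-0.2,0]'
python3 -c "
from h import *
go(-89,-22,18.5)
for n in('side','scene'):
  p,d=grab_frame(n);cv2.imwrite(f'pics/{n}5.png',cv2.resize(p[150:290,220:420],None,fx=3.5,fy=3.5,interpolation=cv2.INTER_CUBIC))"
```

```text
time_s: 7.4
tcp_pos: [0.5006, 0.116, 0.0179]
orientation: [-2.187, 0.075, 2.186]
force: [-1.5, 0.3, 0.4]
opening: 0.999
t 7.4 stand [-90.  -22.5] z 17.9 F [-1.5  0.3  0.4] need cm [-0.06 -0.05 -0.1 ]
jaw-vs-stand rad 0.0033
time_s: 7.7
tcp_pos: [0.5014, 0.1158, 0.0178]
orientation: [-2.185, 0.075, 2.189]
force: [-5.2, 0.9, 3.4]
opening: 0.998
t 7.7 stand [-89.2 -22.7] z 17.8 F [-5.2  0.9  3.4] need cm [-0.07 -0.07 -0.02]
jaw-vs-stand rad 0.0034
```

View pics/scene5.png

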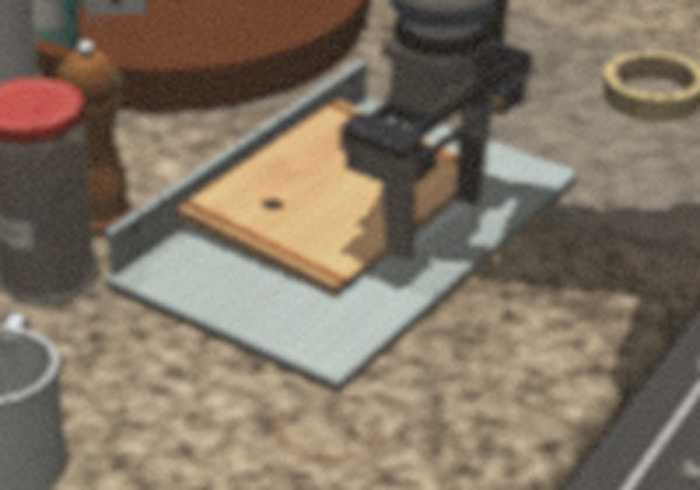

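View pics/side5.png

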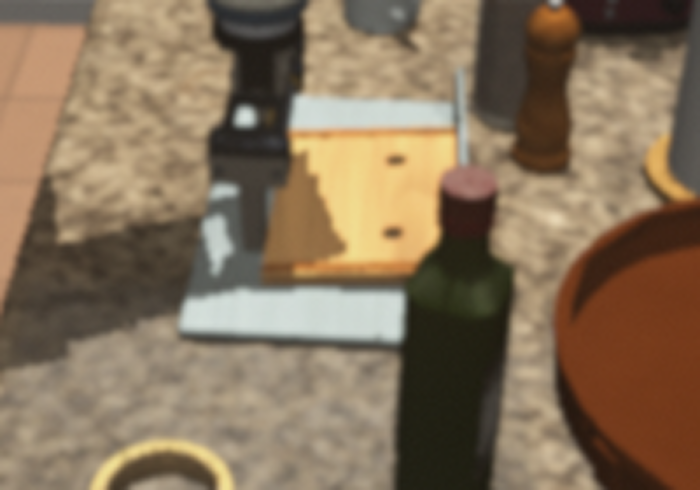

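The board is flush with the upstand: contact force rose to 5 N, and both views show the far edge against it. I'll back off, lift, shut the fingers and measure the sideways offset.

```bash
python3 -m crank '[100,0,0,1.5,0, 100,0,0,3,0, 0,-5,0,3,0, 0,-10,0,3,0, 0,-15,0,3,0, 0,-20,0,3,0, 0,-22,0,3,0, 0,-22,0,3,0]'
python3 -m crank '[0,0,0,0,0,0,0,0,0,0]'
python3 -c "
from h import *
go(0,-165,80)
p,W,ok=cloud('wrist','w6')"
```

```text
time_s: 8.6
tcp_pos: [0.4753, 0.1185, 0.2419]
orientation: [-2.195, 0.072, 2.177]
force: [0.6, 0.3, -1.0]
opening: 0.498
time_s: 8.8
tcp_pos: [0.4718, 0.1177, 0.2365]
orientation: [-2.185, 0.075, 2.189]
force: [-0.5, 0.4, 0.0]
opening: 0.326
t 8.8 stand [-118.9  -22.8] z 236.5 F [-0.5  0.4  0. ] need cm [ 15.64  14.24 -11.87]
jaw-vs-stand rad 0.0032
```

View pics/w6.png

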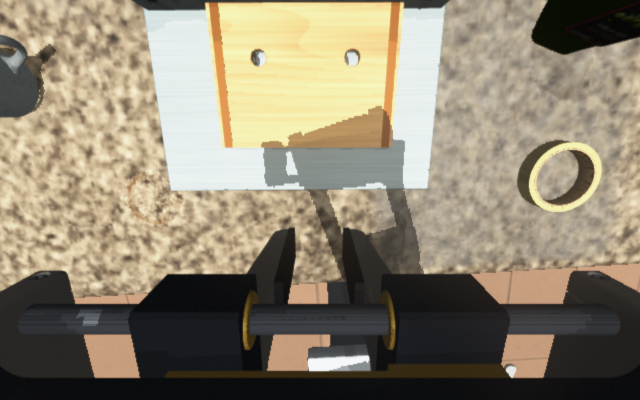

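The board is flush and square: near corners at (224,148) and (395,148), holes at (259,57) and (352,57), plate near corners at (172,189) and (427,189).

Run:
```python
from h import *
c=calibration("wrist")
for n,px,z in[("nl",(172,189.5),.014),("nr",(428,189),.014),("b nl",(224.5,148),.026),("b nr",(390,148),.026),("bnrEdgeR",(395,148),.026),("h0",(259,57.5),.034),("h1",(352,57.5),.034)]:
    print(n,st(ray(c,px,z)).round(1))
p=cv2.imread("pics/w6.png");cv2.imwrite("pics/w6z.png",cv2.resize(p[0:200,140:440],None,fx=2.6,fy=2.6,interpolation=cv2.INTER_CUBIC))
```

```text
nl [-140.7  177.7]
nr [-139.5 -176.7]
b nl [-82.5  96.3]
b nr [ -82.2 -117.3]
bnrEdgeR [ -82.2 -123.7]
h0 [22.8 44.6]
h1 [ 23.  -63.8]
```

View pics/w6z.png

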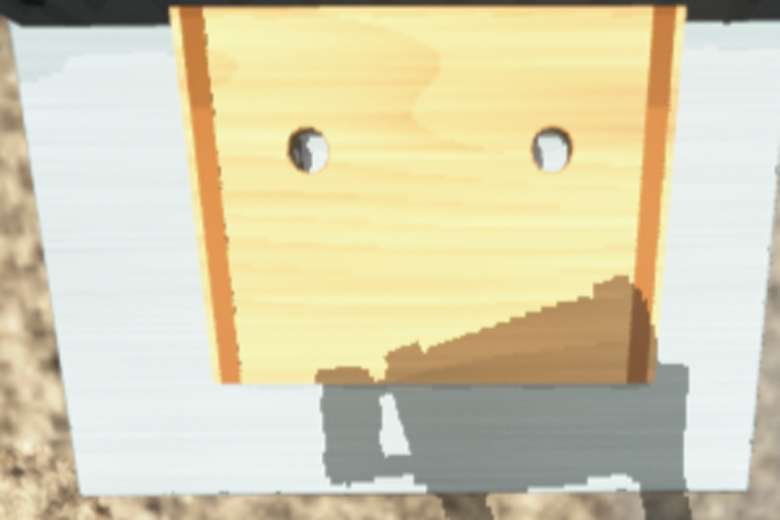

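The board sits about 10 mm to the right of home. I'll bring the shut fingers down to the right of its right edge.

```bash
python3 -m crank '[0,2,3.5,-3,0, 0,4,7,-6,0, 0,7,10,-9,0, 0,11,12.5,-11.8,0, 0,15,12.5,-11.8,0, 0,15.5,12.5,-11.8,0, 0,15.5,12.5,-11.8,0, 0,15.5,12.5,-11.8,0]'
python3 -c "
from h import *
go(0,-148,18.5)
p,W,ok=cloud('wrist','w7');print(get_state()['opening'])"
```

```text
time_s: 9.65
tcp_pos: [0.582, -0.0142, 0.0842]
orientation: [-2.188, 0.074, 2.186]
force: [-0.7, 0.4, 0.1]
opening: 0.004
t 9.65 stand [   0.5 -146.6] z 84.2 F [-0.7  0.4  0.1] need cm [6.57 0.14 0.06]
jaw-vs-stand rad 0.004
0.006051900184756213
```

View pics/w7.png

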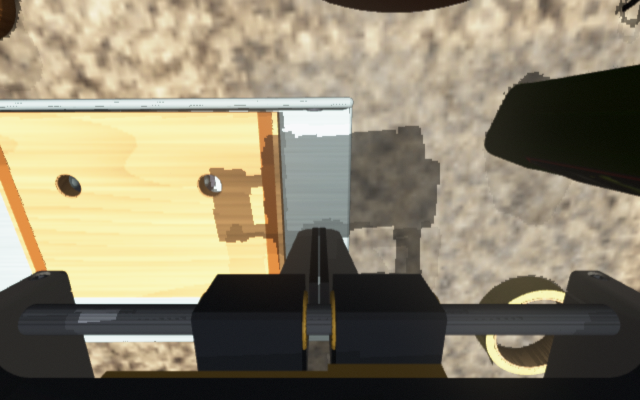

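The shut fingers (318,235) are clear of the board's right edge (column 283), and the bottle is well to the right. Lowering.

```bash
python3 -m crank '[0,3,0.2,0,0, 0,5,0.2,0,0, 0,6.5,0.2,0,0, 0,6.5,0.2,0,0]'
python3 -c "
from h import *
go(0,-128,18.5)"
python3 -m crank '[0,0,-0.3,0,0, 0,0,-0.6,0,0, 0,0,-0.8,0,0, 0,0,-0.8,0,0]'
python3 -c "
from h import *
go(0,-128,18.5)
p,W,ok=cloud('wrist','w8')"
```

```text
time_s: 10.1
tcp_pos: [0.581, -0.0164, 0.0176]
orientation: [-2.186, 0.074, 2.188]
force: [0.8, 0.5, 0.2]
opening: 0.005
t 10.1 stand [  -0.4 -148.8] z 17.6 F [0.8 0.5 0.2] need cm [-0.09 -2.08 -0.05]
jaw-vs-stand rad 0.004
time_s: 10.5
tcp_pos: [0.5826, -0.0085, 0.0186]
orientation: [-2.188, 0.074, 2.186]
force: [-0.1, 0.3, -0.2]
opening: 0.006
t 10.5 stand [   0.7 -140.8] z 18.6 F [-0.1  0.3 -0.2] need cm [ 0.01 -1.28  0.06]
jaw-vs-stand rad 0.0037
```

View pics/w8.png

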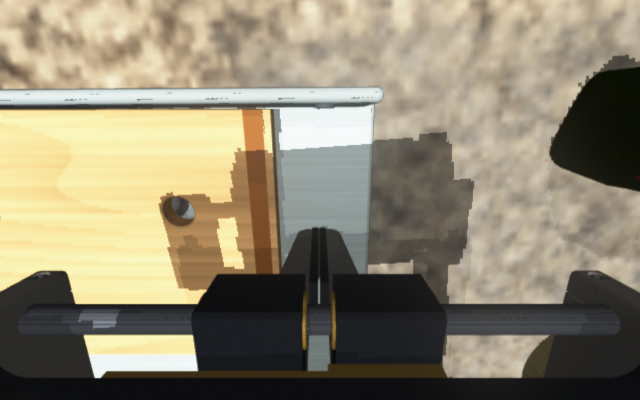

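There is a gap of a few mm between the finger (column 297) and the board edge (280). I'll push slowly.

```bash
python3 -m crank '[0,0,-0.2,0,0, 0,0,-0.4,0,0, 0,0,-0.6,0,0, 0,0,-0.8,0,0, 0,0,-0.8,0,0]'
python3 -c "
from h import *
go(0,-128,18.5)
p,W,ok=cloud('wrist','w9')"
```

```text
time_s: 11.05
tcp_pos: [0.5826, -0.0006, 0.0179]
orientation: [-2.187, 0.074, 2.187]
force: [-0.5, 0.7, 0.5]
opening: 0.003
t 11.05 stand [ 1.00e-01 -1.33e+02] z 17.9 F [-0.5  0.7  0.5] need cm [-0.06 -0.5   0.01]
jaw-vs-stand rad 0.0035
```

View pics/w9.png

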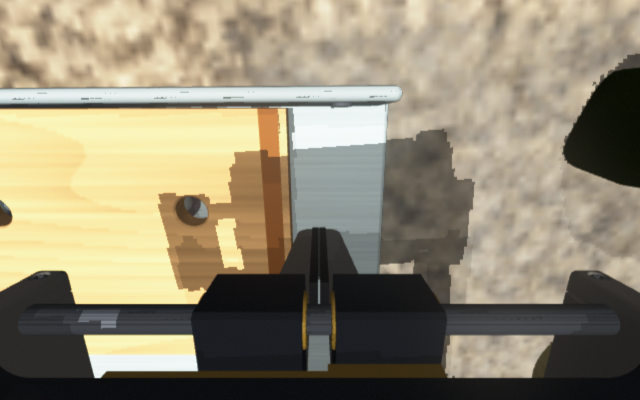

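```bash
python3 -m crank '[0,0,-0.1,0,0, 0,0,-0.2,0,0, 0,0,-0.3,0,0, 0,0,-0.4,0,0, 0,0,-0.4,0,0]'
python3 -c "
from h import *
go(0,-128,18.5)
p,W,ok=cloud('wrist','w10')"
python3 -m crank '[0,0,-0.1,0,0, 0,0,-0.2,0,0, 0,0,-0.3,0,0, 0,0,-0.3,0,0]'
python3 -c "
from h import *
go(0,-128,18.5)
p,W,ok=cloud('wrist','w11')
cv2.imwrite('pics/w1011.png',np.hstack([cv2.imread('pics/w10.png')[60:330,:400],p[60:330,:400]]))"
```

```text
time_s: 11.6
tcp_pos: [0.5828, 0.003, 0.0179]
orientation: [-2.187, 0.075, 2.187]
force: [-0.7, -1.2, -0.3]
opening: 0.001
t 11.6 stand [ 1.000e-01 -1.293e+02] z 17.9 F [-0.7 -1.2 -0.3] need cm [-0.06 -0.13  0.01]
jaw-vs-stand rad 0.0034
time_s: 12.05
tcp_pos: [0.5831, 0.0063, 0.0179]
orientation: [-2.187, 0.074, 2.187]
force: [-0.7, -2.5, -0.3]
opening: 0.006
t 12.05 stand [ 1.00e-01 -1.26e+02] z 17.9 F [-0.7 -2.5 -0.3] need cm [-0.06  0.2   0.01]
jaw-vs-stand rad 0.0034
```

View pics/w1011.png

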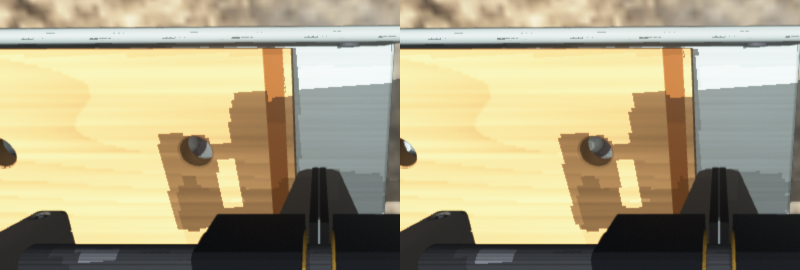

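```bash
python3 -c "
from h import *
p=cv2.imread('pics/w11.png');cv2.imwrite('pics/w11z.png',cv2.resize(p[80:280,0:360],None,fx=2.2,fy=2.2,interpolation=cv2.INTER_CUBIC))
c=calibration('wrist')
for n,px,z in[('edge top',(293,107),.038),('plate r',(390,140),.014),('h1',(196.5,211),.035)]: print(n,st(ray(c,px,z)))
"
```

```text
edge top [  79.76258219 -115.33496647]
plate r [  62.31845358 -169.51514002]
h1 [ 25.46224003 -61.04256819]
```

View pics/w11z.png

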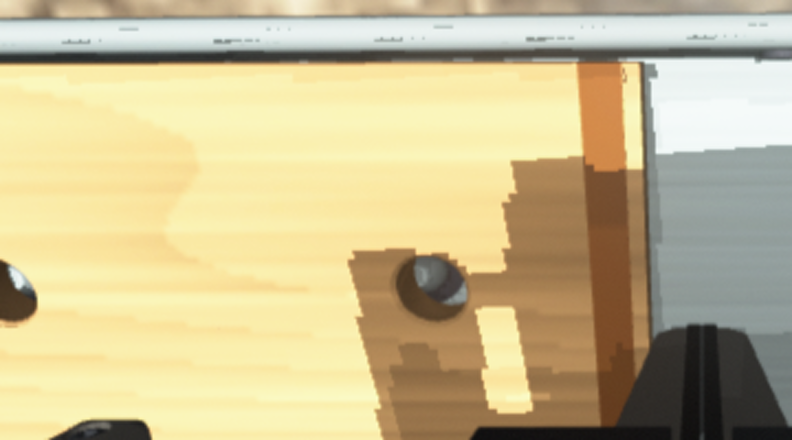

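The contact is real (2.5 N), the board is still flush, and the edge measures about -115 mm, so roughly 5 mm remain.

```bash
python3 -m crank '[0,0,-0.1,0,0, 0,0,-0.2,0,0, 0,0,-0.3,0,0, 0,0,-0.3,0,0]'
python3 -c "
from h import *
go(0,-120,18.5)
p,W,ok=cloud('wrist','w12')"
python3 -m crank '[0,0,-0.1,0,0, 0,0,-0.2,0,0, 0,0,-0.2,0,0]'
python3 -c "
from h import *
go(0,-120,18.5)
p,W,ok=cloud('wrist','w13')
f=lambda p:cv2.resize(p[80:280,100:340],None,fx=1.65,fy=1.65,interpolation=cv2.INTER_CUBIC)
cv2.imwrite('pics/w1213.png',np.hstack([f(cv2.imread('pics/w12.png')),f(p)]))"
```

```text
time_s: 12.5
tcp_pos: [0.5834, 0.0094, 0.018]
orientation: [-2.187, 0.074, 2.186]
force: [-0.1, 0.0, -0.9]
opening: 0.004
t 12.5 stand [   0.2 -122.9] z 18.0 F [-0.1  0.  -0.9] need cm [-0.05 -0.29  0.02]
jaw-vs-stand rad 0.0033
time_s: 12.85
tcp_pos: [0.5835, 0.0112, 0.0179]
orientation: [-2.187, 0.074, 2.187]
force: [-0.6, 0.0, 0.1]
opening: 0.007
t 12.85 stand [ 1.000e-01 -1.211e+02] z 17.9 F [-0.6  0.   0.1] need cm [-0.06 -0.11  0.01]
jaw-vs-stand rad 0.0034
```

View pics/w1213.png

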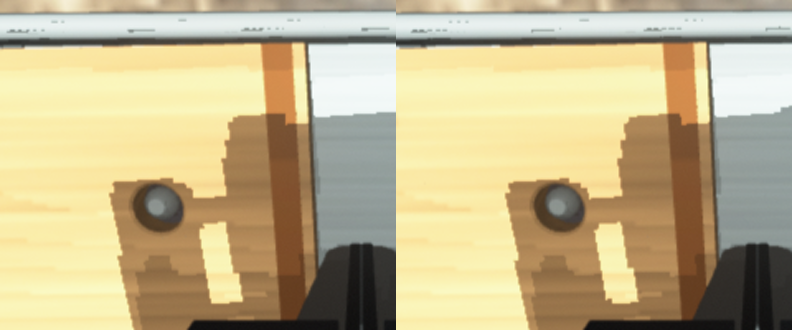

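The pin now shows nearly centred in the right hole. I'll check from depth whether the board has dropped and lies flat.

```bash
cat >> h.py <<'E'
def plane(n):
    p,W,ok=cloud(n);hsv=cv2.cvtColor(p,cv2.COLOR_BGR2HSV)
    d=W[...,:2]-O;S=np.stack([d@XS,d@YS],-1)*1000
    roi=ok&(S[...,0]>-75)&(S[...,0]<78)&(S[...,1]>-108)&(S[...,1]<105)&(W[...,2]<.06)&(hsv[...,1]>60)
    A=np.c_[S[roi],np.ones(roi.sum())];z=W[roi][:,2]*1000
    for _ in range(4):
        k,*_=np.linalg.lstsq(A,z,rcond=None);r=abs(A@k-z);A,z=A[r<3],z[r<3]
    g=ok&(S[...,0]>-125)&(S[...,0]<70)&(abs(S[...,1])>135)&(abs(S[...,1])<165)&(W[...,2]<.03)&(hsv[...,1]<60)
    print(n,len(z),"tilt x,y deg",np.degrees(k[:2]).round(2),"z0",k[2].round(1),"plate z",np.median(W[g][:,2]*1000).round(1),g.sum())
E
python3 -c "
from h import *
for n in('side','scene','wrist'): plane(n)
"
```

```text
side 833 tilt x,y deg [-0.03 -0.02] z0 24.6 plate z 12.6 562
scene 1808 tilt x,y deg [-0.05 -0.02] z0 28.0 plate z 15.8 730
wrist 50993 tilt x,y deg [-0.04 -0.07] z0 24.4 plate z 12.5 6571
```

The board is flat and 12 mm above the plate, so it has seated on both pins. I'll back the finger off sideways and lift away.

```bash
python3 -m crank '[0,0,1,0,0, 0,0,2,0,0, 0,-4,2,0,0, 0,-9,2,2,0, 0,-14,2,5,0, 0,-19,0,9,0, 0,-22,-4,11,0, 0,-22,-8,11,0]'
python3 -m crank '[0,0,-4,0,0,0,0,-4,0,0]'
python3 -c "
from h import *
go(0,0,0)
for n in('side','scene','wrist'): plane(n)
p,W,ok=cloud('wrist','w14')
for n in('side','scene'):
  p,W,ok=cloud(n,n+'14')
  for q in('mug','bottle','jar','mill','tape'): print(n,q,recognise(q,n)[:1])
"
```

```text
time_s: 13.85
tcp_pos: [0.4804, 0.0859, 0.2373]
orientation: [-2.189, 0.078, 2.181]
force: [0.8, 0.7, -0.3]
opening: 0.003
time_s: 14.05
tcp_pos: [0.4843, 0.1299, 0.2353]
orientation: [-2.19, 0.07, 2.184]
force: [0.1, -0.3, -0.3]
opening: 0.003
t 14.05 stand [-107.3   -9.8] z 235.3 F [ 0.1 -0.3 -0.3] need cm [ 23.56  -0.87 -10.68]
jaw-vs-stand rad 0.0059
side 1759 tilt x,y deg [-0.03 -0.03] z0 24.5 plate z 12.7 667
scene 1845 tilt x,y deg [-0.04 -0.13] z0 27.9 plate z 15.8 764
wrist 22811 tilt x,y deg [-0.04 -0.05] z0 24.5 plate z 12.5 7389
side mug [{'centre': [326.9, 144.3], 'confidence': 0.57}]
side bottle [{'centre': [347.8, 251.5], 'confidence': 0.92}]
side jar [{'centre': [366.7, 151.9], 'confidence': 0.57}]
side mill [{'centre': [376.1, 175.1], 'confidence': 0.72}]
side tape [{'centre': [266.0, 302.1], 'confidence': 0.65}]
scene mug [{'centre': [220.2, 268.6], 'confidence': 0.84}]
scene bottle [{'centre': [357.1, 153.3], 'confidence': 0.74}]
scene jar [{'centre': [228.3, 202.8], 'confidence': 0.81}]
scene mill [{'centre': [248.9, 184.8], 'confidence': 0.73}]
scene tape [{'centre': [407.9, 170.7], 'confidence': 0.83}]
```

View pics/w14.png

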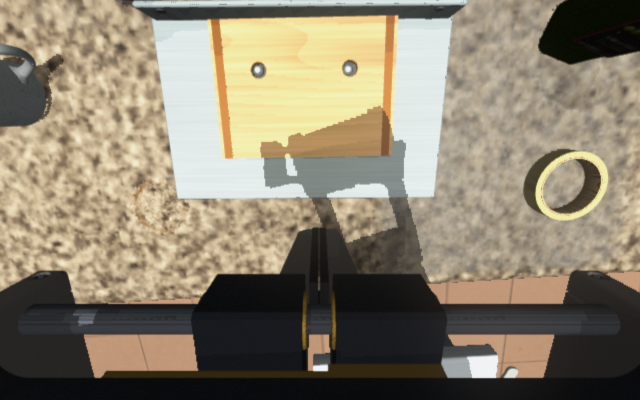

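View pics/scene14.png

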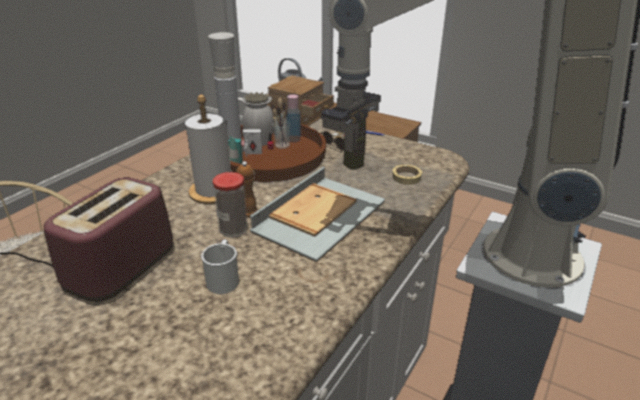

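Both pins show in the holes, at (258,70) and (349,68). The board is flat and the robot is clear. Everything around it is where it was; the bottle's shifted centre in the scene view is only because the hand partly hides it. Handing in.

```bash
python3 -c "
from workcell import *
print(hand_in())"
```

```text
the job is handed in; nothing more can be done
None
```

The board is back on its stand with both holes over the pins, lying flat, and I've handed the job in at about 14 s. I squared it and pushed it against the upstand with the two open fingertips on its near edge. Then I pushed it about 10 mm left along the upstand with the shut fingers on its right edge until it dropped. The highest force I read was about 6 N.

**Last checks:** All three cameras measured the board within 0.15° of level. Its top is about 12 mm above the plate, which equals its thickness. Both pins show inside the holes, and the gripper is about 0.2 m above the stand, touching nothing.

**Bystanders:** The mug, jar, mill and tape were found within a few pixels of where they started. In the scene view the bottle's detected centre moved about 19 px because the hand partly hides it. The side view has it within 2 px.

**Disagreement:** The scene camera reads all heights about 3 mm higher than the other two, but the board-to-plate difference agrees across all three.

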